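# Clamp the drilled block in the inspection fixture

## Task

Clamp the drilled steel block that lies in the fixture's nest: push the flat strap round with a finger until it lies over the block, fully up to its stop, then press the cam lever with the black ball fully down so that the strap is clamped on the block. Only push and press, lift nothing, leave the block sitting in its nest and the loose things round the fixture where they are, and draw clear at the end.

Things in the scene. Friction and masses are not known exactly. Their poses are not given: they have to be found in the camera images.
- fixture: dark steel base plate 116 x 210 x 12 mm, fixed to the worktop. Origin at the centre of its underside, on the worktop; x and y along its short and long sides, z up. A round boss 32 mm across stands at (0, +75 mm); the block's nest, a frame of low rails to 20 mm above the worktop, is centred at (0, -30 mm)
- nest (a point): centre of the nest floor, 12 mm above the worktop
- strap_pivot (a point): point on the strap's upright turning axis, on the boss, 55 mm above the worktop (mid-thickness of the raised strap)
- strap: aluminium bar 26 mm wide, 18 mm thick, 163 mm long from its turning axis to its round end. Raised, it spans 46 to 64 mm above the worktop; a sprung rubber pad under it, 105 mm from the axis, clears the block by 4 mm. Origin on the axis at the worktop; the bar runs along its own -y. Turns at about 1.5 N at its end, stays where left; the cam lowers it 6 mm, pressing the pad on the block with about 12 N
- strap_end (a point): point in the strap at mid-width and mid-thickness, 150 mm from the turning axis (13 mm short of its rounded end)
- clamp_swing (a joint): turn of strap, fork and cam lever together about the upright axis, rad: 0 = strap over the block at its stop, pointing along the fixture's -y; positive = open, anticlockwise from above, so that at 1.57 it points along the fixture's +x. Range 0 to 1.75; starts 0.9 to 1.6
- lever_axle (a point): centre of the cam lever's level axle in the fork on the strap's turning axis, 82 mm above the worktop. The axle lies across the strap
- cam_lever (a joint): cam lever, rad: 0 = up (the ball 1.25 rad above the horizontal), 1.2 = fully down (0.05 rad above the horizontal). It moves in the upright plane of the strap, the ball on the side of the axle away from the strap's bar; pressing turns it outward and down. Stays where left; needs about 3 to 6 N at the ball; starts 0 to 0.3
- lever_ball (a point): centre of the black ball, 20 mm across, on the end of the lever, 85 mm from the axle; lever bar 10 mm thick
- block: drilled steel block 50 x 76 x 25 mm lying loose in the nest with about 2 mm play; origin at the centre of its underside, 76 mm side along its y. Its top is 37 mm above the worktop
- bush: loose stepped brass bush, 36 mm across, 24 mm high, bystander; origin under its centre
- stud: loose flanged steel turned part, 28 mm across, 28 mm high, bystander; origin under its centre
- jack: loose small knurled screw jack, 42 mm across, 54 mm high, bystander; origin under its centre
- loupe: loose black eye loupe, 38 mm across, 32 mm high, bystander; origin under its centre
- parallel: loose ground steel parallel bar, 10 x 110 x 20 mm, standing on its narrow side, bystander; origin under its centre, long along its y
- pen: loose marker pen, 17 x 135 x 16 mm, lying, bystander; origin under its centre, long along its y

How it is judged (in metres and radians):
On the way, in this order (a step that is already met when the one before it is completed fails the run):
1. the strap is swung over the block to its stop, with the lever still up (value of joint clamp_swing below 0.06 rad and value of joint cam_lever below 0.6 rad), for 0.2 s.
2. the cam lever is pressed fully down over the closed strap (value of joint clamp_swing below 0.06 rad and value of joint cam_lever above 1.1 rad), for 0.2 s.
At the end, for the whole second after the job is handed in: the strap is over the block within 0.06 rad of its stop, the cam lever is within 0.1 rad of fully down, the strap presses on the block with more than 4 N, and the block lies at rest and flat in its nest (within 6 mm of its centre) (all of step 2 and contact force between strap and block above 4 N and linear speed of block below 0.02 m/s and horizontal distance between block and nest below 0.006 m and z of block in the frame of fixture below 0.016 m and angle between block's own z axis and vertical below 0.06 rad); the robot touches nothing.
It fails at once if the lever is pressed down before the strap is over the block (value of joint cam_lever above 0.7 rad and value of joint clamp_swing above 0.2 rad).
It fails at once if the block is lifted, tipped or pushed out of its nest (not (horizontal distance between block and nest below 0.01 m and z of block in the frame of fixture below 0.02 m and angle between block's own z axis and vertical below 0.15 rad)).
It fails at once if a loose thing round the fixture is moved more than 15 mm (distance of any of bush, stud, jack, loupe, parallel, pen from where it was at the start of the episode above 0.015 m).
It also fails if it takes over 48 s, if anything falls off the work surface, if the arm or the gripper's body presses on something with over 40 N, if the wrist force passes 120 N, or if a joint passes its speed limit or range.

## Robot

A 6-joint arm with a two-finger parallel gripper is mounted at the origin on a cart in front of the work surface, level with it; the furniture and walls round the work are solid. World frame = base frame: x ahead of the robot, y to its left, z up, the work surface at z = 0. Lengths are in mm, angles in rad, forces in N, time in s.
With the tool pointing down it reaches from about 350 to 875 mm from the base axis. Payload 4.2 kg.
Tool frame: the origin (TCP) lies midway between the tips of the shut fingers; the grasp point (between the pads) lies 19 mm behind it; z points along the fingers, y is the line along which they close (so a half turn about z gives the same grasp; the last joint's range is limited). The gripper opens to 85 mm and grips with 20 to 120 N. Pads are 22 mm wide; open, the fingers measure 114 mm over their backs; the gripper's body (76 mm by 85 mm) begins 54 mm behind the grasp point. The pads swing forward as they close: fully open they stand 13 mm farther back than shut.
Start: joints at [1.379, 0.385, 0.008, 0, -1.194, -0.259], TCP at [272.27, 562.555, 231.312] pointing down, gripper open.
Joint ranges: [-3.14, 3.14], [-1.21, 2.06], [-1.07, 1.41], [-3.16, 2.05], [-2.99, -0.16], [-3.1, 3.1]. Speed limits (rad/s): [2.79, 2.79, 3.14, 3.14, 3.14, 3.14].

## Interface

Orientations are given as a unit quaternion [x, y, z, w].
In Python, from bench import read_state, get_image, job_done gives the robot as it stands.
- The arm moves only by the shell command python3 -m jog 'ROWS'. ROWS is JSON, a list of rows, each a list of 3 entries, a list of its own where there are three numbers: the shift along the world's x, y, z scaled (see below), then the turn, a rotation vector about the world's x, y, z scaled (see below), then the gripper's target within -1 to 1 (shut at 1, half-way at 0, fully open at -1). In form: [[[x, y, z], [wx, wy, wz], claw], ...]. A call has 1 to 20 rows; each row is the pose to reach, as a shift and turn from the pose commanded when the call began; what a row does not reach only later rows make up. The controller multiplies each number of a shift by 10 cm and each number of a turn by 120 degrees. A row lasts 1/10 s, in which the tool goes at most 50 mm and 8.59 degrees, less where a joint would pass 70% of its speed; a pose out of reach is approached as far as the arm can. A call with a number of a shift or a turn outside -1 to 1 is refused whole. A call with a gripper value outside its range is refused whole. The fingers move at their own pace and stop on an object; the grip force is fixed at half the most. Time passes only in rows, so rows that repeat a pose let the fingers close. It gives the time, the measured TCP pose, the force, the opening and the grip force at its end, in the units of the state.
- read_state(): the state, without advancing time (a new reading comes with each control period).
- get_image(name): name is "scene" or "top" or "wrist"; returns a dict with "frame" (480x640x3 uint8, red, green, blue), "range_z" (480x640 float32, mm along the optical axis (not along the pixel's ray), 0 where there is no reading), "fx", "fy", "cx", "cy" (pixels), "R" (3x3) and "t" (3): a world point X has camera coordinates R X + t. Camera axes: x right, y down, z forward; pixel columns grow to the right and rows downward; lengths in mm; the calibration is good to about 2 mm. The wrist camera is an equidistant fisheye: a pixel r from the principal point sees the ray r / f radians off the axis. A picture is of the moment at which its call begins.
- job_done(): hands the job in; it is judged then, once.
The state is a dict: "clock": time; "joints": joint angles; "joint_vel": joint speeds; "joint_efforts": joint torques, N m; "position": TCP position; "ee_rot": TCP orientation; "contact_force": force on the tool from outside, world axes, zero at the start; "wrist_torque": the same for the moment, N m; "gripper_width": finger opening in mm; "grasp_force": force on a finger pad.
Only numpy, scipy, OpenCV 4.12 (cv2) and the standard library are available. Lean on these libraries where they do the work, as an engineer would, in place of code of your own. Each camera call takes 0.05 s, during which the arm holds its last target. There are 200 camera calls.

## Working session

There is one attempt and no reset: what is moved stays moved. The work goes in short steps, Python scripts to look and compute and a shell command to move; the robot and the scene stay as the last step left them, time stands still between calls to the robot, and variables do not carry over. Pictures are saved under pics/ and viewed, at most 10 in all, crops included, and the job is handed in when it is done.

```bash
mkdir -p pics; python3 - <<'E'
from bench import *
import cv2,numpy as np
s=read_state();print(s)
for n in("top","scene"):
    d=get_image(n);cv2.imwrite(f"pics/{n}0.png",d["frame"][:,:,::-1]);np.savez(f"{n}0.npz",**d)
    print(n,d["fx"],d["cx"],d["cy"],d["R"],d["t"])
E
```

```text
{'clock': 0.0, 'joints': array([ 1.37858649e+00,  3.85575452e-01,  6.58895047e-03, -5.41670228e-04,
       -1.19398335e+00, -2.58624795e-01]), 'joint_vel': array([ 1.68439812e-03, -6.56078146e-04,  8.85417268e-05, -7.96436636e-05,
       -3.33211774e-04,  9.27391288e-04]), 'joint_efforts': array([-1.02260365e-03, -3.92286301e+01,  1.88410091e+01,  4.18608338e+00,
       -4.43213081e-03, -1.63447368e-06]), 'position': array([272.02332676, 562.0305101 , 230.1894124 ]), 'ee_rot': array([ 9.74677970e-01, -2.23610400e-01, -2.15504691e-04,  1.09451912e-03]), 'contact_force': array([-0.34121594,  0.65505659, -0.38632931]), 'wrist_torque': array([0.07541257, 0.00442011, 0.00355433]), 'grasp_force': 0.0, 'gripper_width': 85.57426555862266}
top 526.5992130740142 318.01457610762935 246.03997419627498 [[-0.03411198 -0.99941585  0.00208094]
 [-0.96786611  0.03251593 -0.24935498]
 [ 0.24914166 -0.01052007 -0.96840991]] [ 163.88518365  528.36322827 1032.89545556]
scene 532.5528182466236 326.2025579024517 243.5539654848449 [[ 0.80431824 -0.59399369  0.01560989]
 [-0.40393916 -0.56585727 -0.71877584]
 [ 0.43578128  0.57181907 -0.69506664]] [-308.83173549  360.85399487  669.01695267]
```

View pics/top0.png

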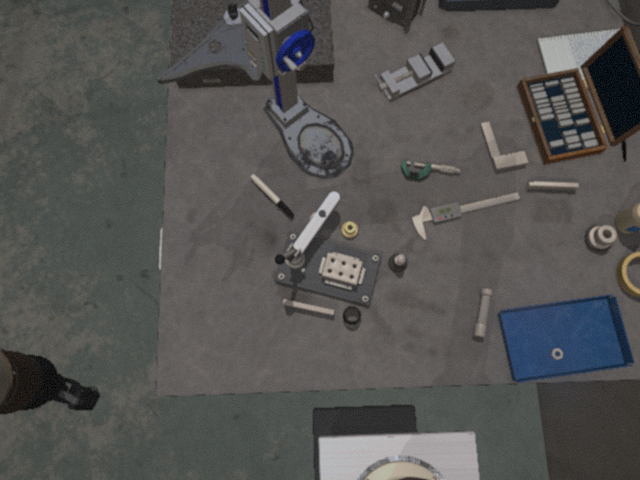

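View pics/scene0.png

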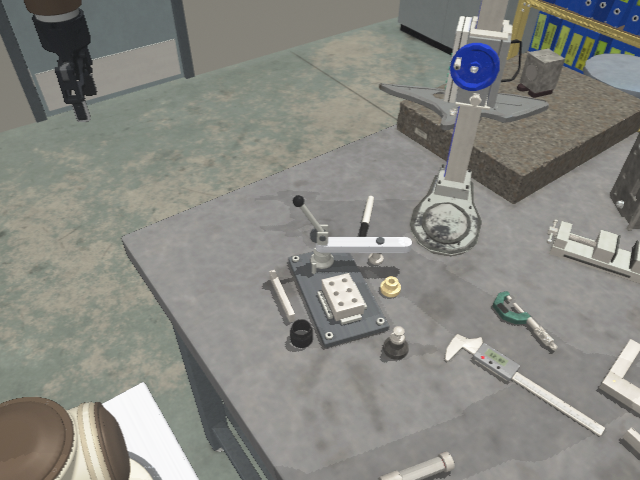

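```bash
cat >h.py <<'E'
import numpy as np
def cast(d,u,v,z):
    R=d["R"];t=d["t"];r=R.T@np.array([(u-d["cx"])/d["fx"],(v-d["cy"])/d["fy"],1]);c=-R.T@t
    return c+r*(z-c[2])/r[2]
def pt(d,u,v):
    z=d["range_z"][int(v),int(u)];return d["R"].T@(z*np.array([(u-d["cx"])/d["fx"],(v-d["cy"])/d["fy"],1])-d["t"])
E
python3 - <<'E'
import cv2,numpy as np
a=cv2.imread("pics/top0.png")[160:340,230:430];b=cv2.imread("pics/scene0.png")[180:370,250:430]
cv2.imwrite("pics/c1.png",cv2.resize(a,(800,600*180//150//1*1))[:600] if 0 else cv2.resize(a,None,fx=3.33,fy=3.33,interpolation=2))
cv2.imwrite("pics/c2.png",cv2.resize(b,None,fx=3.1,fy=3.1,interpolation=2))
E
```

```text
(no output)
```

View pics/c1.png

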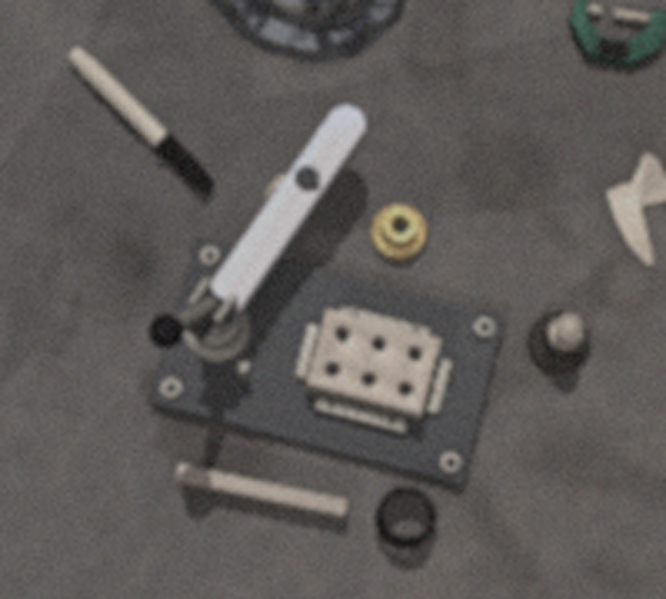

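View pics/c2.png

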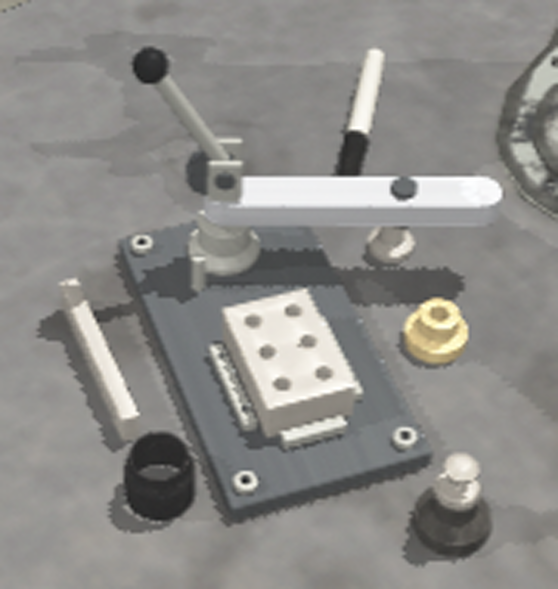

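```bash
python3 - <<'E'
import numpy as np
from h import *
d=np.load("top0.npz");s=np.load("scene0.npz")
f=lambda x,y,z:cast(d,230+x/3.33,160+y/3.33,z)
A,B,C,D=[f(*p,12) for p in((209,255),(170,387),(484,326),(450,461))]
c=(A+B+C+D)/4;ey=(A+B-C-D);ey/=np.linalg.norm(ey);ex=np.array([ey[1],-ey[0],0])
th=np.arctan2(ex[1],ex[0])
print("screws",A,B,C,D,"spacing",np.linalg.norm(A-B),np.linalg.norm(A-C));print("ctr",c,"th",th)
piv=c+75*ey;nest=c-30*ey
print("piv",piv,"nest",nest)
print("block",f(374,362,37))
F=d["frame"].astype(int)[160:340,230:430]
m=(F.min(2)>150)
import cv2
n,l,st,ce=cv2.connectedComponentsWithStats(m.astype(np.uint8))
for i in range(1,n):
  if st[i,4]>60:
    print(st[i],ce[i])
e=f(355,108,64);print("tip(edge)",e,np.linalg.norm((e-piv)[:2]))
e=f(347,117,64);print("tip centre",e,np.linalg.norm((e-piv)[:2]))
a=f(307,178,64);v=e-piv;print("swing",np.arctan2(v@ex,-v@ey), "boltdist",np.linalg.norm((a-piv)[:2]),np.arctan2((a-piv)@ex,-(a-piv)@ey))
# lever ball by two views
def ray(d,u,v):
    R=d["R"];r=R.T@np.array([(u-d["cx"])/d["fx"],(v-d["cy"])/d["fy"],1]);return -R.T@d["t"],r/np.linalg.norm(r)
def tri(p,q):
    (a,r),(b,w)=ray(d,230+p[0]/3.33,160+p[1]/3.33),ray(s,250+q[0]/3.1,180+q[1]/3.1)
    k=np.linalg.lstsq(np.c_[r,-w],b-a,rcond=None)[0];x=a+k[0]*r;y=b+k[1]*w;return (x+y)/2,np.linalg.norm(x-y)
b,g=tri((166,331),(150,65));print("ball",b,g,"dist axle",np.linalg.norm(b-piv-np.array([0,0,70])), "lever elev",np.arcsin((b[2]-82)/85))
print("tiptri",tri((347,117),(488,190)),"bolttri",tri((307,178),(403,188)))
print("jack",tri((565,328),(462,468)),"bush",f(398,230,20),"stud",cast(s,250+390/3.1,180+240/3.1,20),"pen",f(75,55,10),f(210,190,10),"par",f(180,470,20),f(345,510,20),"loupe",f(406,515,30))
E
```

```text
screws [571.10606637 200.24034733  12.        ] [483.00854257 227.53173432  12.        ] [516.77230912  21.11562001  12.        ] [428.52279455  48.42849547  12.        ] spacing 92.22794318190657 187.18393391389597
ctr [499.85242815 124.32904928  12.        ] th -0.2949134343981037
piv [521.65170487 196.09109729  12.        ] nest [491.13271746  95.62423008  12.        ]
block [489.85914396  95.71786497  37.        ]
[ 22  15  27  26 100] [35.21 27.74]
[ 64  32  46  59 704] [85.92897727 61.35653409]
[183  49  11  26 136] [188.80147059  62.85294118]
[100 100  22  13 129] [110.90697674 106.3255814 ]
[ 94 100  36  23 157] [115.43949045 114.14649682]
tip(edge) [651.93013287 101.86354165  64.        ] 160.7833979140667
tip centre [645.95365379 107.28363874  64.        ] 152.76694407545372
swing 1.2453518666124206 boltdist 104.06335877775777 1.2329591773601296
ball [486.35066855 220.5936962  155.34884852] 1.4572226105045785 dist axle 85.00937652429162 lever elev 1.0410348543563541
tiptri (array([646.874413  , 107.39155529,  59.93485482]), np.float64(1.1865472965475918)) bolttri (array([604.83260425, 134.98983926,  63.56458855]), np.float64(1.8886910639761738))
jack (array([506.38984276, -26.41096275,  45.61981723]), np.float64(0.8283678599764512)) bush [581.81577772  74.86206889  20.        ] stud [600.60690266 137.75241084  20.        ] pen [716.53824734 288.7111495   10.        ] [616.80746228 198.64602121  10.        ] par [427.36468729 221.55685488  20.        ] [398.33599808 117.50246038  20.        ] loupe [392.65641232  79.71813532  30.        ]
```

```bash
python3 - <<'E'
import numpy as np
for n in("top","scene"):
    d=np.load(n+"0.npz");z=d["range_z"];v,u=np.nonzero(z>0);zz=z[v,u]
    X=(np.c_[(u-d["cx"])/d["fx"],(v-d["cy"])/d["fy"],np.ones(len(u))]*zz[:,None]-d["t"])@d["R"]
    m=(X[:,2]>100)&(X[:,0]>300)&(X[:,0]<900)&(X[:,1]>-200)&(X[:,1]<600);Y=X[m]
    for x0 in range(300,900,50):
        q=Y[(Y[:,0]>=x0)&(Y[:,0]<x0+50)]
        if len(q):print(n,x0,len(q),q.min(0).round(),q.max(0).round())
E
python3 -m jog '[[[0.25,-0.25,0],[0,0,0],1],[[0.5,-0.5,0],[0,0,0],1],[[0.75,-0.75,0],[0,0,0],1],[[0.95,-1,0],[0,0,0],1]]'
```

```text
top 300 305 [300. 526. 363.] [312. 554. 497.]
top 450 101 [477. 206. 125.] [499. 229. 168.]
top 500 36 [500. 197. 101.] [516. 211. 135.]
top 750 200 [773. 174. 298.] [800. 209. 348.]
top 800 2542 [800. 141. 232.] [850. 252. 371.]
top 850 2836 [850. 142. 100.] [900. 472. 414.]
scene 300 160 [300. 535. 254.] [308. 600. 426.]
scene 450 190 [476. 204. 114.] [500. 230. 167.]
scene 500 71 [500. 197. 100.] [515. 214. 135.]
scene 750 190 [773. 173. 292.] [800. 208. 346.]
scene 800 2947 [800. 141. 231.] [850. 249. 367.]
scene 850 3660 [850. 143. 100.] [900. 474. 417.]
clock: 0.5
position: [368.1, 461.3, 230.7]
ee_rot: [0.975, -0.224, -0.0, 0.001]
contact_force: [0.1, 1.1, 0.1]
gripper_width: 28.3
grasp_force: 0.0
```

```bash
python3 -m jog '[[[0.25,-0.25,0],[0,0,0],1],[[0.5,-0.5,0],[0,0,0],1],[[0.75,-0.75,0],[0,0,0],1],[[0.95,-1,0],[0,0,0],1]]'
python3 -m jog '[[[0.25,-0.25,0],[0,0,0],1],[[0.5,-0.5,0],[0,0,0],1],[[0.75,-0.75,0],[0,0,0],1],[[0.95,-1,0],[0,0,0],1]]'
python3 -m jog '[[[0.3,-0.25,0],[0,0,0],1],[[0.6,-0.5,0],[0,0,0],1],[[0.8,-0.75,0],[0,0,0],1],[[0.95,-0.98,-0.3],[0,0,0],1],[[0.95,-0.98,-0.6],[0,0,0],1],[[0.95,-0.98,-0.8],[0,0,0],1],[[0.95,-0.98,-0.8],[0,0,0],1]]'
```

```text
clock: 0.9
position: [463.2, 361.2, 230.8]
ee_rot: [0.975, -0.224, -0.0, 0.0]
contact_force: [0.4, 0.2, -0.4]
gripper_width: -0.2
grasp_force: 0.0
clock: 1.3
position: [558.1, 261.3, 230.6]
ee_rot: [0.975, -0.224, -0.0, 0.0]
contact_force: [-0.7, 0.7, -0.3]
gripper_width: -0.1
grasp_force: 0.0
clock: 2.0
position: [650.0, 163.2, 146.7]
ee_rot: [0.975, -0.224, -0.004, 0.002]
contact_force: [-0.6, 0.4, -0.6]
gripper_width: -0.1
grasp_force: 0.0
```

```bash
python3 -m jog '[[[0,0,-0.2],[0,0,0],1],[[0,0,-0.4],[0,0,0],1],[[0,0,-0.6],[0,0,0],1],[[0,0,-0.8],[0,0,0],1],[[0,0,-0.98],[0,0,0],1],[[0,0,-0.98],[0,0,0],1],[[0,0,-0.98],[0,0,0],1]]'
python3 - <<'E'
from bench import *
import cv2
cv2.imwrite("pics/s1.png",cv2.resize(get_image("scene")["frame"][100:370,230:500,::-1],None,fx=2,fy=2))
import numpy as np
P=np.array([521.7,196.1]);ey=np.array([.2906,.9568]);ex=np.array([.9568,-.2906])
p0=np.array([652.3,163.0])
for f in np.arange(1.2,-0.01,-.1):
    w=30+ (8 if f>1.15 else 0)
    d=-ey*np.cos(f)+ex*np.sin(f);n=ey*np.sin(f)+ex*np.cos(f)
    p=P+125*d+w*n;print(round(f,2),p.round(),((p-p0)/100).round(2))
E
```

```text
clock: 2.7
position: [653.0, 165.0, 54.5]
ee_rot: [0.975, -0.223, 0.001, -0.0]
contact_force: [0.4, 0.1, 0.3]
gripper_width: -0.1
grasp_force: 0.0
1.2 [643. 149.] [-0.09 -0.14]
1.1 [633. 131.] [-0.2  -0.32]
1.0 [626. 120.] [-0.27 -0.43]
0.9 [617. 110.] [-0.35 -0.53]
0.8 [608. 101.] [-0.44 -0.62]
0.7 [599.  93.] [-0.54 -0.7 ]
0.6 [588.  86.] [-0.64 -0.77]
0.5 [577.  80.] [-0.76 -0.83]
0.4 [565.  75.] [-0.88 -0.88]
0.3 [552.  71.] [-1.   -0.92]
0.2 [540.  69.] [-1.13 -0.94]
0.1 [527.  68.] [-1.25 -0.95]
-0.0 [514.  68.] [-1.38 -0.95]
```

View pics/s1.png

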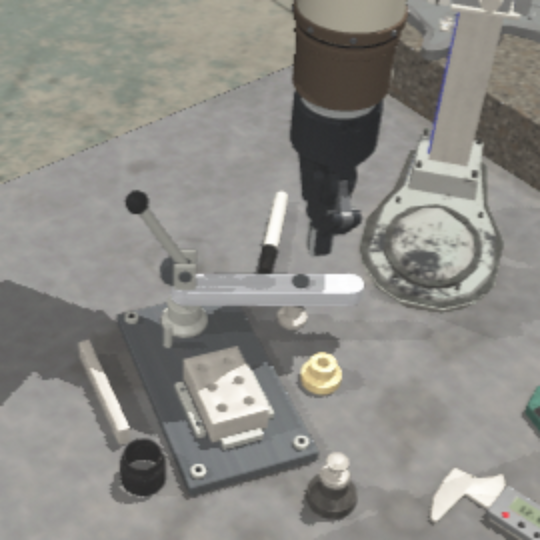

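The picture shows the fingertip (320,250) just behind the strap (end at 360,285), at strap height. Sweeping now.

```bash
python3 -m jog '[[[-0.05,-0.08,-0.03],[0,0,0],1],[[-0.09,-0.14,-0.03],[0,0,0],1],[[-0.15,-0.24,-0.03],[0,0,0],1],[[-0.2,-0.32,-0.03],[0,0,0],1],[[-0.23,-0.38,-0.03],[0,0,0],1],[[-0.27,-0.43,-0.03],[0,0,0],1],[[-0.31,-0.48,-0.03],[0,0,0],1],[[-0.35,-0.53,-0.03],[0,0,0],1],[[-0.4,-0.58,-0.03],[0,0,0],1],[[-0.44,-0.62,-0.03],[0,0,0],1],[[-0.49,-0.66,-0.03],[0,0,0],1],[[-0.54,-0.7,-0.03],[0,0,0],1],[[-0.59,-0.74,-0.03],[0,0,0],1],[[-0.64,-0.77,-0.03],[0,0,0],1],[[-0.7,-0.8,-0.03],[0,0,0],1],[[-0.76,-0.83,-0.03],[0,0,0],1],[[-0.82,-0.86,-0.03],[0,0,0],1],[[-0.88,-0.88,-0.03],[0,0,0],1],[[-0.94,-0.9,-0.03],[0,0,0],1],[[-1,-0.92,-0.03],[0,0,0],1]]'
python3 -m jog '[[[-0.06,-0.01,0],[0,0,0],1],[[-0.13,-0.02,0],[0,0,0],1],[[-0.19,-0.02,0],[0,0,0],1],[[-0.25,-0.02,0],[0,0,0],1],[[-0.3,-0.02,0],[0,0,0],1],[[-0.34,-0.01,0],[0,0,0],1],[[-0.36,-0.01,0],[0,0,0],1],[[-0.36,-0.01,0],[0,0,0],1]]'
```

```text
clock: 4.75
position: [551.9, 72.4, 50.4]
ee_rot: [0.975, -0.223, 0.0, -0.0]
contact_force: [1.4, 1.0, -0.9]
gripper_width: -0.3
grasp_force: 0.6
clock: 5.55
position: [515.7, 71.4, 50.2]
ee_rot: [0.975, -0.223, -0.0, 0.0]
contact_force: [0.1, 1.0, -0.5]
gripper_width: -0.1
grasp_force: 0.0
```

Now creep until the force rises.

```bash
for i in 1; do :; done; python3 -m jog '[[[-0.02,0.01,0],[0,0,0],1],[[-0.04,0.01,0],[0,0,0],1],[[-0.06,0.02,0],[0,0,0],1],[[-0.08,0.02,0],[0,0,0],1],[[-0.1,0.03,0],[0,0,0],1]]'
python3 -m jog '[[[-0.02,0.01,0],[0,0,0],1],[[-0.04,0.01,0],[0,0,0],1],[[-0.04,0.01,0],[0,0,0],1]]'
```

```text
clock: 6.05
position: [507.4, 74.4, 50.6]
ee_rot: [0.975, -0.223, 0.001, -0.0]
contact_force: [8.9, -8.7, -5.6]
gripper_width: 0.2
grasp_force: 5.3
clock: 6.35
position: [507.0, 74.7, 50.9]
ee_rot: [0.975, -0.222, 0.005, -0.001]
contact_force: [16.1, -13.3, -10.2]
gripper_width: 0.2
grasp_force: 9.4
```

Firm stop reached. Back off, rise, and look.

```bash
python3 -m jog '[[[0.15,-0.04,0],[0,0,0],1],[[0.3,-0.09,0],[0,0,0],1],[[0.4,-0.1,0.2],[0,0,0],1],[[0.4,-0.1,0.6],[0,0,0],1],[[0.4,-0.1,1],[0,0,0],1],[[0.4,-0.1,1],[0,0,0],1]]'
python3 -m jog '[[[0.4,0,0.4],[0,0,0],1],[[0.8,0,0.6],[0,0,0],1],[[0.8,0,0.6],[0,0,0],1]]'
python3 - <<'E'
from bench import *
import cv2,numpy as np
for n in("top","scene"):
    d=get_image(n);np.savez(n+"1.npz",**d);print(n)
    if n=="top":t=d["frame"][160:340,230:430,::-1]
    else: s=d["frame"][180:370,250:430,::-1]
a=cv2.resize(t,(400,360),interpolation=2);b=cv2.resize(s,(400,422),interpolation=2)
o=np.zeros((422,800,3),np.uint8);o[:360,:400]=a;o[:,400:]=b
cv2.imwrite("pics/s2.png",o)
E
```

```text
clock: 6.95
position: [545.4, 66.6, 156.0]
ee_rot: [0.975, -0.223, 0.005, -0.003]
contact_force: [0.3, 0.4, 0.5]
gripper_width: 0.5
grasp_force: 0.0
clock: 7.25
position: [627.6, 66.1, 213.4]
ee_rot: [0.975, -0.224, 0.004, -0.002]
contact_force: [0.1, -0.0, -0.6]
gripper_width: -0.2
grasp_force: 0.0
top
scene
```

View pics/s2.png

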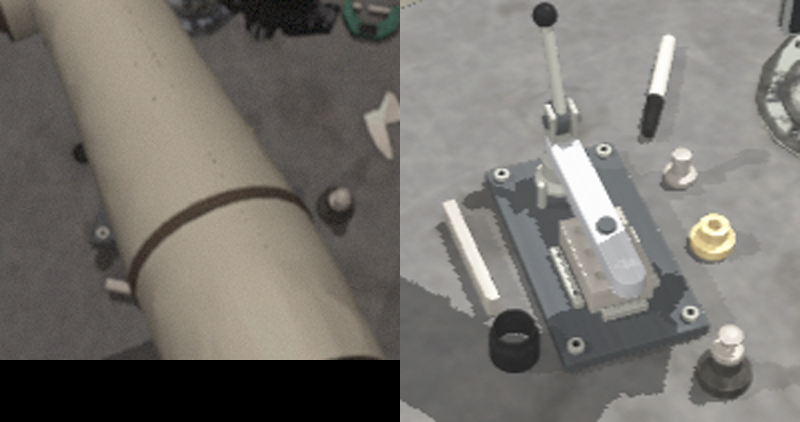

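The strap lies over the block, with the ball at scene pixel about (315,186), the lever up and the loose things unmoved. I'll fix the ball in the strap's plane.

```bash
python3 - <<'E'
import numpy as np
from h import *
d=np.load("scene1.npz");P=np.array([521.7,196.1,0]);ex=np.array([.9568,-.2906,0]);ey=np.array([.2906,.9568,0])
F=d["frame"][170:205,295:335].max(2);m=F<45
v,u=np.nonzero(m);u,v=u.mean()+295,v.mean()+170;print(u,v,m.sum())
c=-d["R"].T@d["t"];r=d["R"].T@np.array([(u-d["cx"])/d["fx"],(v-d["cy"])/d["fy"],1])
b=c+r*((P-c)@ex)/(r@ex);print("ball",b,np.linalg.norm(b-P-[0,0,82]),"e",np.arctan2(b[2]-82,(b-P)@ey))
e=pt(d,250+235/2.222,180+265/2.222);print("strap pt near end",e,"ang",np.arctan2((e-P)@ex,-(e-P)@ey))
from bench import read_state
p=np.array(read_state()["position"]);print(p)
for e in np.r_[1.03:0:-.1,.0]:
    x=P+ey*85*np.cos(e)+[0,0,82+85*np.sin(e)+10];print(round(e,2),x.round())
E
```

```text
315.0 190.66666666666666 3
ball [535.8949371  242.83680599 140.13078618] 75.92768648575442 e 0.872005759185328
strap pt near end [481.86550731  53.35087424  63.27615469] ang 0.022736987825648935
[622.07714481  65.71415333 209.33963073]
1.03 [534. 238. 165.]
0.93 [536. 245. 160.]
0.83 [538. 251. 155.]
0.73 [540. 257. 149.]
0.63 [542. 262. 142.]
0.53 [543. 266. 135.]
0.43 [544. 270. 127.]
0.33 [545. 273. 120.]
0.23 [546. 275. 111.]
0.13 [546. 277. 103.]
0.03 [546. 277.  95.]
0.0 [546. 277.  92.]
```

```bash
python3 -m jog '[[[-0.2,0.3,0],[0,0,0],1],[[-0.4,0.6,0],[0,0,0],1],[[-0.5,0.85,0],[0,0,0],1],[[-0.5,0.85,0],[0,0,0],1]]'
python3 -m jog '[[[-0.15,0.3,0],[0,0,0],1],[[-0.3,0.6,0],[0,0,0],1],[[-0.38,0.83,0],[0,0,0],1],[[-0.38,0.83,0],[0,0,0],1],[[-0.38,0.83,0],[0,0,0],1]]'
```

```text
clock: 7.75
position: [569.2, 152.5, 209.1]
ee_rot: [0.975, -0.222, -0.002, 0.001]
contact_force: [0.2, 0.1, 0.5]
gripper_width: -0.2
grasp_force: 0.0
clock: 8.25
position: [533.3, 233.0, 209.4]
ee_rot: [0.975, -0.223, -0.001, 0.001]
contact_force: [0.6, -0.4, 0.9]
gripper_width: -0.1
grasp_force: 0.0
```

```bash
python3 -m jog '[[[0,0.03,-0.2],[0,0,0],1],[[0,0.04,-0.36],[0,0,0],1],[[0,0.04,-0.4],[0,0,0],1],[[0,0.04,-0.42],[0,0,0],1],[[0,0.04,-0.44],[0,0,0],1],[[0,0.04,-0.46],[0,0,0],1]]'
python3 - <<'E'
from bench import *
import cv2
cv2.imwrite("pics/s3.png",cv2.resize(get_image("scene")["frame"][130:280,230:400,::-1],None,fx=3,fy=3))
E
```

```text
clock: 8.85
position: [535.1, 237.6, 165.6]
ee_rot: [0.975, -0.224, 0.001, -0.001]
contact_force: [-1.1, 1.3, 6.0]
gripper_width: 0.1
grasp_force: 3.1
```

View pics/s3.png

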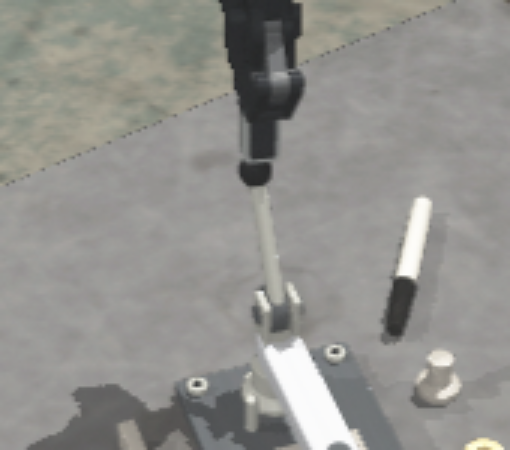

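The finger (260,140) sits on top of the ball (255,172); contact came at the predicted height. Pressing along the ball's arc.

```bash
python3 -m jog '[[[0.01,0.03,-0.04],[0,0,0],1],[[0.02,0.07,-0.07],[0,0,0],1],[[0.03,0.1,-0.1],[0,0,0],1],[[0.04,0.13,-0.13],[0,0,0],1],[[0.05,0.16,-0.16],[0,0,0],1],[[0.06,0.19,-0.19],[0,0,0],1],[[0.07,0.22,-0.22],[0,0,0],1],[[0.08,0.24,-0.26],[0,0,0],1]]'
python3 -m jog '[[[0,0.02,-0.04],[0,0,0],1],[[0.01,0.04,-0.07],[0,0,0],1],[[0.02,0.06,-0.11],[0,0,0],1],[[0.02,0.08,-0.15],[0,0,0],1],[[0.03,0.09,-0.18],[0,0,0],1],[[0.03,0.11,-0.22],[0,0,0],1],[[0.03,0.12,-0.26],[0,0,0],1],[[0.04,0.13,-0.31],[0,0,0],1],[[0.04,0.14,-0.35],[0,0,0],1],[[0.04,0.15,-0.39],[0,0,0],1],[[0.04,0.15,-0.42],[0,0,0],1]]'
```

```text
clock: 9.7
position: [544.7, 265.4, 141.7]
ee_rot: [0.975, -0.223, 0.003, -0.005]
contact_force: [-1.5, 6.2, 8.8]
gripper_width: -0.1
grasp_force: 4.1
clock: 10.8
position: [546.1, 276.3, 95.7]
ee_rot: [0.975, -0.224, -0.0, 0.0]
contact_force: [0.6, 1.9, 6.9]
gripper_width: 0.1
grasp_force: 4.8
```

Continue down until the end stop shows in the force.

```bash
python3 -m jog '[[[0,0,-0.02],[0,0,0],1],[[0,0,-0.04],[0,0,0],1],[[0,0,-0.06],[0,0,0],1],[[0,0,-0.06],[0,0,0],1],[[0,0,-0.06],[0,0,0],1]]'
```

```text
clock: 11.3
position: [546.6, 276.6, 94.7]
ee_rot: [0.975, -0.223, 0.001, -0.0]
contact_force: [-4.8, 0.4, 22.3]
gripper_width: -0.2
grasp_force: 11.6
```

```bash
python3 -m jog '[[[0,0,0.15],[0,0,0],1],[[0,0,0.4],[0,0,0],1],[[0,0,0.7],[0,0,0],1],[[0,0,1],[0,0,0],1],[[0,0,1],[0,0,0],1]]'
python3 -m jog '[[[-0.3,0.4,0.2],[0,0,0],1],[[-0.6,0.8,0.2],[0,0,0],1],[[-0.8,1,0.2],[0,0,0],1],[[-0.8,1,0.2],[0,0,0],1]]'
python3 -m jog '[[[-0.3,0.4,0],[0,0,0],1],[[-0.6,0.8,0],[0,0,0],1],[[-0.8,1,0],[0,0,0],1],[[-0.8,1,0],[0,0,0],1],[[-0.8,1,0],[0,0,0],1]]'
python3 - <<'E'
from bench import *
import cv2,numpy as np
t=get_image("top");s=get_image("scene");np.savez("scene2.npz",**s)
o=np.zeros((422,800,3),np.uint8);o[:360,:400]=cv2.resize(t["frame"][160:340,230:430,::-1],(400,360));o[:,400:]=cv2.resize(s["frame"][180:370,250:430,::-1],(400,422))
cv2.imwrite("pics/s4.png",o)
E
```

```text
clock: 11.8
position: [546.7, 276.4, 193.3]
ee_rot: [0.975, -0.224, 0.001, -0.001]
contact_force: [0.7, 0.1, -0.1]
gripper_width: -0.2
grasp_force: 0.0
clock: 12.2
position: [462.5, 377.4, 207.9]
ee_rot: [0.975, -0.222, -0.002, 0.003]
contact_force: [-0.4, -1.0, -0.0]
gripper_width: -0.1
grasp_force: 0.0
clock: 12.7
position: [385.5, 475.2, 208.3]
ee_rot: [0.975, -0.223, -0.001, 0.002]
contact_force: [1.2, -0.1, 0.7]
gripper_width: 0.2
grasp_force: 0.0
```

View pics/s4.png

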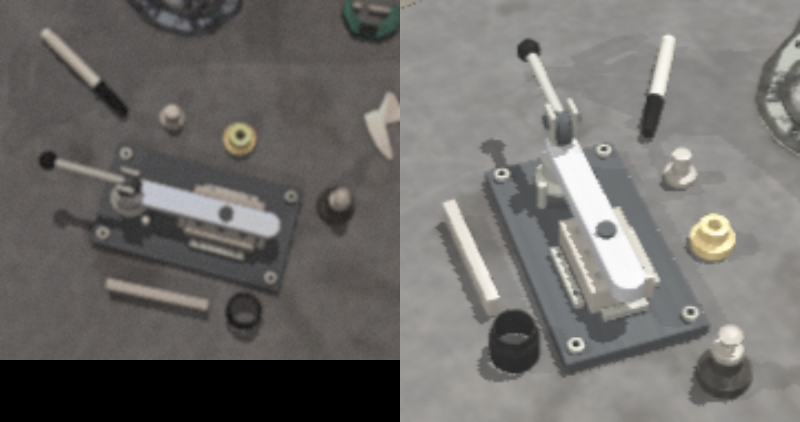

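The strap is over the block, the lever is low (ball at top-crop pixel (47,160)), and the loose things are in place. One numeric check before handing in.

```bash
python3 - <<'E'
import numpy as np
d=np.load("top0.npz");s=np.load("scene2.npz");P=np.array([521.7,196.1,0]);ex=np.array([.9568,-.2906,0]);ey=np.array([.2906,.9568,0])
def tri(p,q):
    o=[]
    for k,(u,v) in((d,p),(s,q)):
        o.append((-k["R"].T@k["t"],k["R"].T@np.array([(u-k["cx"])/k["fx"],(v-k["cy"])/k["fy"],1])))
    (a,r),(b,w)=o;k=np.linalg.lstsq(np.c_[r,-w],b-a,rcond=None)[0];x=a+k[0]*r;y=b+k[1]*w;return (x+y)/2,np.linalg.norm(x-y)
b,g=tri((253.5,240),(307.6,202.5));print(b,g,"elev",np.arcsin((b[2]-82)/85))
e,g=tri((343,266.5),(342.7,283));print(e,g,"swing",np.arctan2((e-P)@ex,-(e-P)@ey))
e,g=tri((366,272.5),(250+228/2.222,180+281/2.222));print(e,g,"swing",np.arctan2((e-P)@ex,-(e-P)@ey))
E
```

```text
[545.53255091 278.78771353  84.3678284 ] 1.7877270486667676 elev 0.027860408756606378
[488.93061455  95.72156953  59.96411542] 1.602144807330787 swing -0.020683630572208518
[474.44991628  48.67295677  55.65943836] 3.831023373537666 swing -0.015287881590343453
```

The lever reads 0.03 rad above horizontal, the swing is about 0, and the strap has dropped to about 58–60 mm.

```bash
python3 -c "from bench import job_done;print(job_done())"
```

```text
the job is handed in; nothing more can be done
None
```

The job is handed in: the strap is against its stop over the block, the cam lever is fully down, the loose things are where they were, and the arm is clear (the clamp force on the block was not measured, and no verdict came back).

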